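# Put the middle check weight on the bench scale with tongs

### The arm

A 6-joint arm with a two-finger parallel gripper is mounted at the origin on the work surface. World frame = base frame: x ahead of the robot, y to its left, z up, the work surface at z = 0. Lengths are in m, angles in rad, forces in N, time in s.
With the tool pointing down it reaches from about 0.375 to 0.75 m from the base axis. Payload 9 kg.
Tool frame: the origin (TCP) lies between the finger pads; the fingertips stand 25 mm ahead of it and the grasp point (between the pads) lies 6 mm ahead of it (robot.finger_overhang is the y of the fingertips in the tool frame, in m); y points along the fingers, x is the direction in which the jaws open and shut, and the axes are right-handed (so a half turn about y gives the same grasp; the last joint's range is limited). The gripper opens to 85 mm and grips with 20 to 120 N. Pads are 22 mm wide; open, the fingers measure 114 mm over their backs; the gripper's body (76 mm by 85 mm) begins 54 mm behind the grasp point. The pads swing forward as they close: fully open they stand 13 mm farther back than shut.
Start: joints at [1.008, 0.104, 0.097, 1.564, 0, 1.353], TCP at [0.203, 0.565, 0.256] pointing down, gripper open.
Joint ranges: [-2.99, 2.99], [-0.84, 1.86], [-1.1, 1.16], [-1.84, 2.11], [-1.51, 1.56], [-3.14, 3.14]. Speed limits (rad/s): [2.22, 2.22, 2.57, 3.14, 3.14, 3.14].

### API

Orientations are given as a unit quaternion [w, x, y, z].
In Python, from station import robot, imaging gives the robot as it stands.
- The arm moves only by the shell command python3 -m handwheel 'ROWS' [OPENING] [FORCE]. ROWS is text: rows parted by semicolons, each of 6 numbers parted by spaces: the shift along the tool's x, y, z normalised to -1 to 1, where 1 is 75 cm, then the turn, a rotation vector about the tool's x, y, z normalised to -1 to 1, where 1 is pi rad. A call has 1 to 10 rows; each row is the pose to reach, as a shift and turn from the pose measured when the call began, along the tool's axes at that moment, turning the shorter way round; what a row does not reach only later rows make up. A row lasts 1/10 s, in which the tool goes at most 50 mm and 8.59 degrees, less where a joint would pass 70% of its speed; a pose out of reach is approached as far as the arm can. A call with a number of a shift or a turn outside -1 to 1 is refused whole. A call with a gripper value outside its range is refused whole. OPENING is the closure, from 0 (fully open) to 1 (shut), set as the call begins (- or left out, the last holds). The fingers move at their own pace and stop on an object; FORCE is the grip in N (left out, the last holds). Time passes only in rows, so rows that repeat a pose let the fingers close. It gives the time, the measured TCP pose, the force and the opening at its end, in the units of the state.
- robot.read_state(): the state, without advancing time (a new reading comes with each control period).
- imaging.get_image(name): name is "scene" or "top" or "wrist"; returns a dict with "img" (480x640x3 uint8, blue, green, red), "intrinsics" (3x3 intrinsics, pixels), "xyz" and "rotation" of the camera in the world. Camera axes: x right, y up, looking along -z (the intrinsics and any distortion apply to the point x, -y, -z); pixel columns grow to the right and rows downward; lengths in m; the calibration is good to about 2 mm. A picture is of the moment at which its call begins. There is no depth.
- robot.job_done(): hands the job in, once; it reports no verdict.
The state is a dict: "time_s": time; "joint_pos": joint angles; "qvel": joint speeds; "joint_efforts": joint torques, N m; "eef_pos": TCP position; "eef_rot": TCP orientation; "contact_force": force on the tool from outside, world axes, zero at the start; "ft_torque": the same for the moment, N m; "opening": finger opening in m.
Only numpy, scipy, OpenCV 4.12 (cv2) and the standard library are available. Lean on these libraries where they do the work, as an engineer would, in place of code of your own. Each camera call takes 0.05 s, during which the arm holds its last target. There are 200 camera calls.

### The job

Check the bench scale: using the sprung tongs, and never touching any weight with the gripper, lift the middle-sized of the three steel weights off the wooden board and stand it upright in the middle of the scale's round pan. Then stand the tongs back upright near the middle of their black mat and let go of them, leaving the other two weights standing where they are.

Things in the scene. Friction and masses are not known exactly. Their poses are not given: they have to be found in the camera images.
- tongs: Sprung steel tongs standing open and upright on their two jaws: 117 mm high, 80 g. Origin midway between the jaws at their lower ends; z up; they close evenly along y. Head 22 x 22 mm on top, where the arms hinge. Jaws 32 mm wide (x), 3 mm thick, inner gap 47 mm when free; on the 18 mm weight they stand vertical, ends 1 mm lower.
- tongs_grip (a point): Midway between the tongs' two black grip pads, 58 mm above the tongs' origin, same axes. Pads on the outer +y and -y sides, 24 mm wide, 26 mm high. Over both pads: about 50 mm free; 43 to 47 mm holds the tongs with jaws open (gap 37 mm at 45); about 36 mm when gripping the middle weight. Spring push per pad 4 N free, 8 N there: squeeze with 15 to 25 N.
- weight_middle: The middle-sized of three plain steel weights with a knob on top: 18 mm across, 28 mm high overall, its straight cylindrical body 20 mm high, 50 g. Origin at the centre of its underside, z up. Its place in the row of three on the board changes.
- weight_large: The large steel weight, 22 mm across and 36 mm high, 100 g; leave it. Origin at the centre of its underside.
- weight_small: The small steel weight, 13 mm across and 18 mm high, 20 g; leave it. Origin at the centre of its underside.
- tray: Fixed light wooden board, 80 mm (x) by 210 mm (y), 10 mm thick, on which the three weights stand in a rough row along its y, 65 mm apart, each up to 12 mm off the row line in x. Origin at the centre of its underside.
- mat: Fixed black rubber mat, 120 x 120 mm, 4 mm thick, on which the tongs stand. Origin at the centre of its underside.
- pan (a point): Centre of the top of the scale's fixed round steel pan, 96 mm across, 38 mm above the bench, z up. The grey scale body under it, 170 x 130 mm, reaches 110 mm towards its -x, 60 mm towards +x and 65 mm to each side, and is 28 mm high. Scale and mat lie on opposite sides of the board and may be swapped.
Not all that is in view belongs to the job. There is more than one size of the tray; the job needs the smallest.

How it is judged:
By the outcome, as a careful person would: the job done as asked, in the order asked, and still so for the second after the job is handed in, with the robot touching nothing.
It also fails if it takes over 69 s, if anything falls off the work surface, if the arm or the gripper's body presses on something with over 40 N, if the wrist force passes 120 N, or if a joint passes its speed limit or range.

## Working session

There is one attempt and no reset: what is moved stays moved. The work goes in short steps, Python scripts to look and compute and a shell command to move; the robot and the scene stay as the last step left them, time stands still between calls to the robot, and variables do not carry over. Pictures are saved under pics/ and viewed, about 8 in all and at most 12, crops included, and the job is handed in when it is done.

```bash
ls; mkdir -p pics; cat > h.py <<'E'
import numpy as np, cv2
from station import robot, imaging
def snap(name,fn=None):
    d=imaging.get_image(name)
    if fn: cv2.imwrite('pics/'+fn,d['img']); np.savez('pics/'+fn+'.npz',**{k:np.array(v) for k,v in d.items() if k in('img','intrinsics','xyz','rotation')})
    return d
def load(fn): return dict(np.load('pics/'+fn+'.npz'))
def R(d):
    r=np.array(d['rotation'],float)
    if r.size==4:
        from scipy.spatial.transform import Rotation as Q
        return Q.from_quat(r[[1,2,3,0]]).as_matrix()
    return r.reshape(3,3)
def ray(d,u,v,z):
    K=np.array(d['intrinsics']); p=np.linalg.solve(K,[u,v,1]); w=R(d)@(p*[1,-1,-1]); o=np.array(d['xyz'])
    return o+w*(z-o[2])/w[2]
def proj(d,P):
    c=R(d).T@(np.array(P)-np.array(d['xyz'])); q=np.array(d['intrinsics'])@(c*[1,-1,-1]); return q[:2]/q[2]
E
python3 - <<'E'
from h import *
a=snap('scene','s0.png');b=snap('top','t0.png')
for d in(a,b): print(d.keys(),d['intrinsics'],d['xyz'],d['rotation'])
print(robot.read_state())
E
```

```text
pics
dict_keys(['img', 'intrinsics', 'xyz', 'rotation']) [[479.79853559   0.         321.16169807]
 [  0.         479.79853559 238.17189641]
 [  0.           0.           1.        ]] [ 0.9803775  -0.25366465  0.61274706] [0.76293347 0.34544056 0.23084965 0.49528959]
dict_keys(['img', 'intrinsics', 'xyz', 'rotation']) [[534.19571508   0.         328.49958211]
 [  0.         534.19571508 240.42679606]
 [  0.           0.           1.        ]] [0.29100875 0.00305415 1.05089515] [-0.69683427 -0.03720937  0.04672175  0.71474089]
{'time_s': 0.1, 'joint_pos': array([1.00828775e+00, 1.04671904e-01, 9.65495725e-02, 1.56389383e+00,
       4.35609319e-05, 1.35311111e+00]), 'qvel': array([-0.000186  , -0.00134249,  0.00098305, -0.00010339, -0.00015551,
       -0.00046127]), 'joint_efforts': array([ 7.05018596e-03, -5.58203959e+01,  5.04720140e+01,  1.29550556e-02,
       -2.51711826e-04,  3.87514251e-05]), 'eef_pos': array([0.20264484, 0.56446245, 0.25558253]), 'eef_rot': array([-0.57821436,  0.57851809,  0.40640353, -0.40721142]), 'contact_force': array([0.54094763, 1.36343734, 0.14666387]), 'ft_torque': array([0.00355803, 0.04042217, 0.02012438]), 'opening': 0.085675229944622}
```

View pics/s0.png

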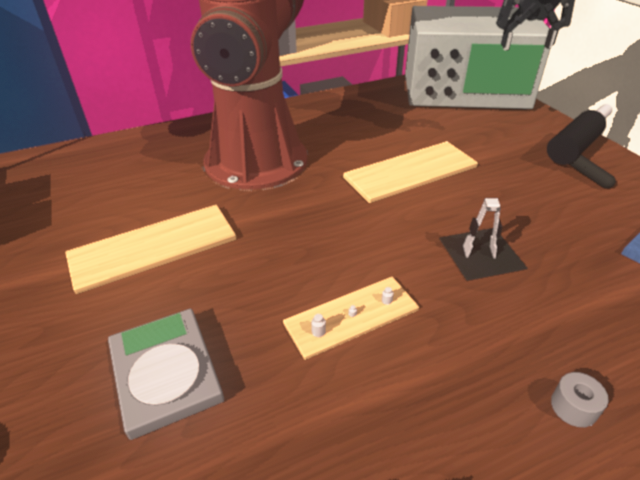

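View pics/t0.png

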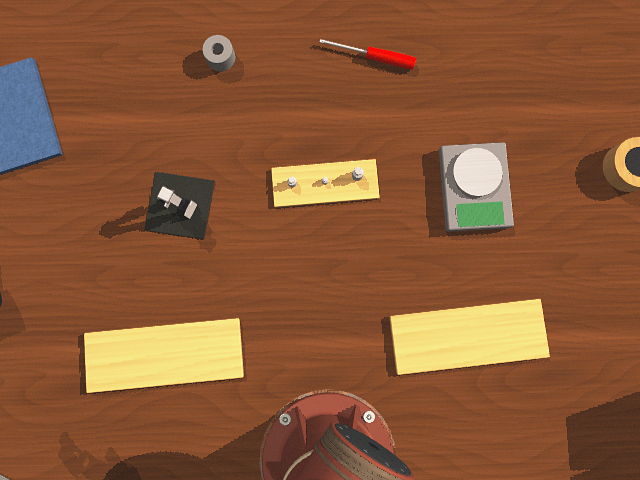

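The scene view has weights at (319,325) large, (352,311) small and (388,296) middle. The top view has large (358,173), small (325,181) and middle (292,182). The tongs are on the mat at about (180,203) top, and the pan is at (478,172) top. The two big boards and the grey ring at (218,52) are distractors. I'll check the choice in a close composite crop and measure.

```bash
python3 - <<'E'
from h import *
a=load('s0.png');b=load('t0.png')
def crop(d,x,y,w,h,W,H): return cv2.resize(d['img'][y:y+h,x:x+w],(W,H),interpolation=cv2.INTER_CUBIC)
c=np.vstack([np.hstack([crop(b,140,165,80,80,400,300*4//3-100),crop(b,265,150,120,90,400,300)]),np.hstack([crop(a,435,190,100,75,400,300),crop(a,280,270,140,105,400,300)])])
cv2.imwrite('pics/c0.png',c)
def blobs(m,mn):
    n,l,s,ce=cv2.connectedComponentsWithStats(m.astype(np.uint8)); return [(s[i],ce[i]) for i in range(1,n) if s[i][4]>=mn]
def rect(d,m,z,mn,roi):
    x,y,w,h=roi; mm=np.zeros_like(m,np.uint8); mm[y:y+h,x:x+w]=m[y:y+h,x:x+w]
    cs,_=cv2.findContours(mm,cv2.RETR_EXTERNAL,cv2.CHAIN_APPROX_NONE); c=max(cs,key=cv2.contourArea)
    r=cv2.minAreaRect(c); P=np.array([ray(d,*p,z) for p in cv2.boxPoints(r)]); return r,P
hb=cv2.cvtColor(b['img'],cv2.COLOR_BGR2HSV); 
for nm,m,z,roi in [('mat',hb[...,2]<60,.004,(140,165,80,80)),('tray',(hb[...,0]>18)&(hb[...,0]<35)&(hb[...,2]>150)&(hb[...,1]>60),.01,(260,150,130,70)),('pan',(hb[...,1]<35)&(hb[...,2]>190),.038,(440,140,75,65))]:
    r,P=rect(b,m,z,0,roi); print(nm,r,P.mean(0).round(4),np.linalg.norm(P[1]-P[0]).round(4),np.linalg.norm(P[2]-P[1]).round(4),P.round(3).tolist())
ha=cv2.cvtColor(a['img'],cv2.COLOR_BGR2HSV)
m=np.zeros(ha.shape[:2],bool); m[340:408,125:205]=((ha[...,1]<35)&(ha[...,2]>190))[340:408,125:205]
s,ce=max(blobs(m,50),key=lambda t:t[0][4]); print('pan scene',s,ce,ray(a,*ce,.038).round(4))
for nm,d,h,roi in(('top',b,hb,(272,160,105,45)),('scene',a,ha,(285,280,135,75))):
    x,y,w,hh=roi; m=np.zeros(h.shape[:2],bool); m[y:y+hh,x:x+w]=(h[y:y+hh,x:x+w,1]<70)&(h[y:y+hh,x:x+w,2]>90)
    for s,ce in blobs(m,8): print(nm,s,ce.round(1),ray(d,*ce,.024).round(4))
E
```

```text
mat ((176.94773864746094, 213.77944946289062), (60.48181915283203, 42.004764556884766), 8.47114372253418) [0.4764 0.2858 0.004 ] 0.0839 0.1205 [[0.445, 0.35, 0.004], [0.528, 0.339, 0.004], [0.508, 0.221, 0.004], [0.425, 0.233, 0.004]]
tray ((324.8620910644531, 182.3448486328125), (38.533103942871094, 104.96949005126953), 85.2363510131836) [ 0.5317 -0.0086  0.01  ] 0.2097 0.0783 [[0.564, 0.098, 0.01], [0.577, -0.111, 0.01], [0.499, -0.115, 0.01], [0.486, 0.093, 0.01]]
pan ((477.50006103515625, 171.50001525878906), (48.08325958251953, 46.66904067993164), 45.0) [ 0.5399 -0.3057  0.038 ] 0.0941 0.0935 [[0.542, -0.24, 0.038], [0.607, -0.309, 0.038], [0.537, -0.371, 0.038], [0.473, -0.303, 0.038]]
pan scene [ 129  344   69   60 3086] [162.69572262 373.47051199] [ 0.5421 -0.307   0.038 ]
top [352 167  12  14 106] [357.7 172.7] [ 0.5461 -0.0733  0.024 ]
top [287 177  10  10  75] [291.9 181.2] [0.5321 0.0563 0.024 ]
top [322 177   6   7  35] [324.7 180.1] [ 0.5328 -0.008   0.024 ]
scene [382 287  11  18 148] [386.9 295.3] [0.5321 0.0553 0.024 ]
scene [349 305   8  12  64] [352.1 310.5] [ 0.5377 -0.0114  0.024 ]
scene [312 314  13  23 250] [317.9 325.1] [ 0.5422 -0.0728  0.024 ]
```

View pics/c0.png

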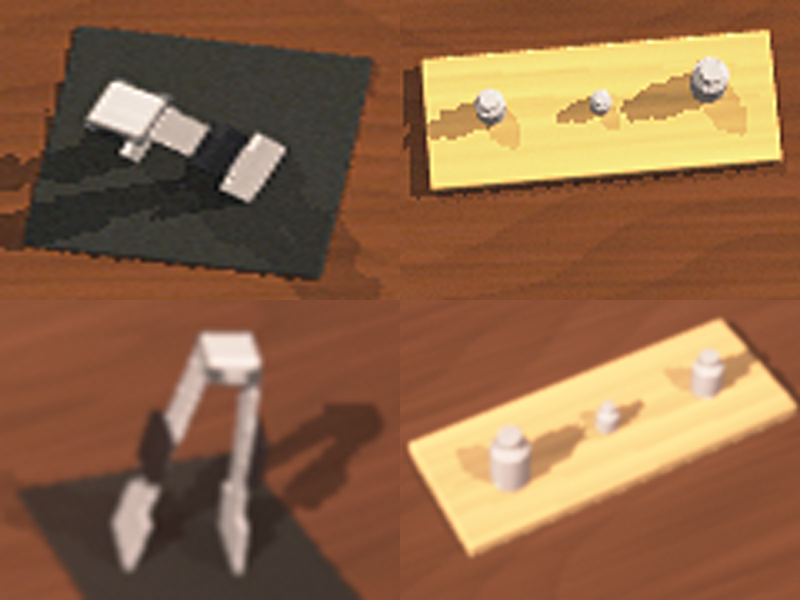

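The crop confirms the choice: the middle weight is at the +y end, top (292,181), with its size between those of the other two. The tongs stand open on the mat, with the head at about (165,194) top. Next I'll measure the head centre and yaw.

```bash
python3 - <<'E'
from h import *
a=load('s0.png');b=load('t0.png')
hb=cv2.cvtColor(b['img'],cv2.COLOR_BGR2HSV);m=np.zeros(hb.shape[:2],np.uint8)
m[175:230,148:208]=((hb[...,1]<70)&(hb[...,2]>170))[175:230,148:208]
n,l,s,ce=cv2.connectedComponentsWithStats(m)
for i in range(1,n):
    if s[i][4]<15: continue
    r=cv2.minAreaRect(np.argwhere(l==i)[:,::-1].astype(np.float32))
    for z in(.121,.02):
        P=np.array([ray(b,*p,z) for p in cv2.boxPoints(r)]); e1=P[1]-P[0];e2=P[2]-P[1]
        print(s[i],z,P.mean(0).round(4),[(np.linalg.norm(e).round(4),np.degrees(np.arctan2(e[1],e[0])).round(1)) for e in(e1,e2)])
print('scene head',ray(a,492.5,202.7,.121))
# mat corners from top crop px
c=[(155.5,172.5),(214.3,181),(204,239),(145.5,230)]
P=np.array([ray(b,*p,.004) for p in c]);print(P.mean(0),[(np.linalg.norm(e).round(4),np.degrees(np.arctan2(e[1],e[0])).round(1)) for e in np.diff(P,axis=0)])
# jaw lower corner ends in scene: (crop)/4
for p in [(113,533),(130,572),(222,545),(240,573)]: print(p,ray(a,435+p[0]/4,190+(p[1]-300)/4,.005).round(4))
E
```

```text
[158 187  23  19 216] 0.121 [0.4875 0.2672 0.121 ] [(np.float64(0.0198), np.float64(-25.8)), (np.float64(0.0393), np.float64(-118.0))]
[158 187  23  19 216] 0.02 [0.5088 0.2958 0.02  ] [(np.float64(0.0219), np.float64(-25.8)), (np.float64(0.0435), np.float64(-118.0))]
[185 201  12  17 114] 0.121 [0.4635 0.2313 0.121 ] [(np.float64(0.0283), np.float64(-26.2)), (np.float64(0.0128), np.float64(-118.0))]
[185 201  12  17 114] 0.02 [0.4823 0.2561 0.02  ] [(np.float64(0.0314), np.float64(-26.2)), (np.float64(0.0142), np.float64(-118.0))]
[164 203   6   5  15] 0.121 [0.4731 0.2728 0.121 ] [(np.float64(0.0079), np.float64(-25.9)), (np.float64(0.0064), np.float64(-118.0))]
[164 203   6   5  15] 0.02 [0.4929 0.3021 0.02  ] [(np.float64(0.0087), np.float64(-25.9)), (np.float64(0.0071), np.float64(-118.0))]
scene head [0.49499823 0.27301193 0.121     ]
[0.49287134 0.28015562 0.004     ] [(np.float64(0.1188), np.float64(-99.7)), (np.float64(0.1179), np.float64(170.1)), (np.float64(0.1168), np.float64(79.8))]
(113, 533) [0.4728 0.255  0.005 ]
(130, 572) [0.498  0.2459 0.005 ]
(222, 545) [0.5005 0.296  0.005 ]
(240, 573) [0.5193 0.2913 0.005 ]
```

```bash
cat >> h.py <<'E'
from scipy.spatial.transform import Rotation as Q
def Rt(yaw,tilt):
    "tool rotation: tool x along tongs y, approach (tool y) down leaning towards tongs +x by tilt (deg)"
    c,s=np.cos(np.radians(yaw)),np.sin(np.radians(yaw)); tx=np.array([c,s,0]);ty=np.array([-s,c,0])
    t=np.radians(tilt); ap=-np.cos(t)*np.array([0,0,1])+np.sin(t)*tx
    return tx,ty,ap
def go(G,yaw,tilt,back=0,st=None,sgn=None):
    "print shift/turn (handwheel units) to put grasp point at G, backed off along approach"
    st=st or robot.read_state(); q=np.array(st['eef_rot']); C=Q.from_quat(q[[1,2,3,0]]); p=np.array(st['eef_pos'])
    tx,ty,ap=Rt(yaw,tilt); best=[]
    for s in(1,-1):
        x=s*ty; M=np.column_stack([x,ap,np.cross(x,ap)]); best.append((C.inv()*Q.from_matrix(M)).as_rotvec())
    for rv in sorted(best,key=np.linalg.norm):
        sh=C.inv().apply(np.array(G)-ap*(back+.006)-p)
        print('shift',(sh/.75).round(4),'turn',(rv/np.pi).round(4),'| dist',np.linalg.norm(sh).round(3),'deg',np.degrees(np.linalg.norm(rv)).round(1))
    print('tcp',p.round(4),'j',np.array(st['joint_pos']).round(2),'open',round(st['opening'],4),'F',np.array(st['contact_force']).round(1),'t',st['time_s'])
E
python3 -c "
from h import *
go([.494,.276,.068],-27,35,.15)"
```

```text
shift [-0.2155  0.0799 -0.3773] turn [-0.1943  0.0391  0.0119] | dist 0.331 deg 35.7
shift [-0.2155  0.0799 -0.3773] turn [ 0.0177 -0.9168  0.2892] | dist 0.331 deg 173.1
tcp [0.2026 0.5645 0.2556] j [1.01 0.1  0.1  1.56 0.   1.35] open 0.0857 F [0.5 1.4 0.1] t 0.1
```

```bash
python3 -m handwheel '-0.2155 0.08 -0.3773 -0.194 0.039 0.012;-0.2155 0.08 -0.3773 -0.194 0.039 0.012;-0.2155 0.08 -0.3773 -0.194 0.039 0.012;-0.2155 0.08 -0.3773 -0.194 0.039 0.012;-0.2155 0.08 -0.3773 -0.194 0.039 0.012;-0.2155 0.08 -0.3773 -0.194 0.039 0.012;-0.2155 0.08 -0.3773 -0.194 0.039 0.012;-0.2155 0.08 -0.3773 -0.194 0.039 0.012;-0.2155 0.08 -0.3773 -0.194 0.039 0.012;-0.2155 0.08 -0.3773 -0.194 0.039 0.012' 0 22
python3 -c "
from h import *
d=snap('wrist','w1.png');go([.494,.276,.068],-27,35,.15)
print(d['xyz'],d['rotation'],proj(d,[.494,.276,.121]),proj(d,[.494,.276,.062]))"
```

```text
time_s: 1.1
eef_pos: [0.414, 0.3173, 0.1959]
eef_rot: [-0.394, 0.756, 0.464, -0.242]
contact_force: [-0.8, 0.4, 0.3]
opening: 0.0852
shift [-0.0008  0.0007 -0.0007] turn [-0.0003  0.0004  0.0002] | dist 0.001 deg 0.1
shift [-0.0008  0.0007 -0.0007] turn [ 3.000e-04 -9.996e-01  4.000e-04] | dist 0.001 deg 179.9
tcp [0.4139 0.3175 0.1959] j [ 0.69 -0.4  -0.57  1.12 -0.55  1.08] open 0.0855 F [-0.6  0.6  0.5] t 1.15
[0.30488667 0.37356934 0.25334878] [ 0.77075814 -0.36396907 -0.2233434   0.47283838] [315.07666972 285.72074363] [315.34782047 214.34683367]
```

View pics/w1.png

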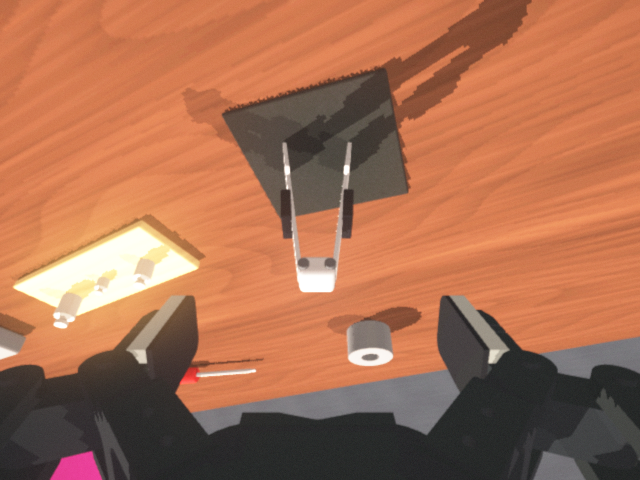

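The tongs are seen upright: pads at about (287,214) and (347,214), head at (317,283). The predicted grip point is (315,214), so position and yaw are right. I'll advance and then close to about 45 mm.

```bash
python3 -m handwheel '0.001 0.03 0 0 0 0;0.001 0.06 0 0 0 0;0.001 0.09 0 0 0 0;0.001 0.12 0 0 0 0;0.001 0.14 0 0 0 0;0.001 0.16 0 0 0 0;0.001 0.18 0 0 0 0;0.001 0.195 0 0 0 0;0.001 0.202 0 0 0 0;0.001 0.202 0 0 0 0' 0 22
python3 -m handwheel '0 0 0 0 0 0;0 0 0 0 0 0;0 0 0 0 0 0;0 0 0 0 0 0;0 0 0 0 0 0;0 0 0 0 0 0' 0.45 22
python3 -c "
from h import *
d=snap('wrist','w2.png');go([.494,.276,.067],-27,35,0)
e=snap('scene','s2.png')
cv2.imwrite('pics/c2.png',np.hstack([cv2.resize(d['img'],(400,300)),cv2.resize(e['img'][170:290,410:570],(400,300))]))"
```

```text
time_s: 2.15
eef_pos: [0.4913, 0.279, 0.0711]
eef_rot: [-0.394, 0.756, 0.464, -0.242]
contact_force: [-0.5, 0.4, 0.1]
opening: 0.0854
time_s: 2.75
eef_pos: [0.4919, 0.2794, 0.0722]
eef_rot: [-0.394, 0.756, 0.464, -0.242]
contact_force: [-1.1, 1.0, 5.6]
opening: 0.0472
shift [-0.0028  0.0003  0.0003] turn [-0.0001  0.0004  0.0004] | dist 0.002 deg 0.1
shift [-0.0028  0.0003  0.0003] turn [ 7.000e-04 -9.996e-01  2.000e-04] | dist 0.002 deg 179.9
tcp [0.4919 0.2794 0.0722] j [ 0.52 -0.27 -0.7   0.77 -0.5   0.9 ] open 0.0466 F [-0.6  1.5  4.7] t 2.8
```

View pics/c2.png

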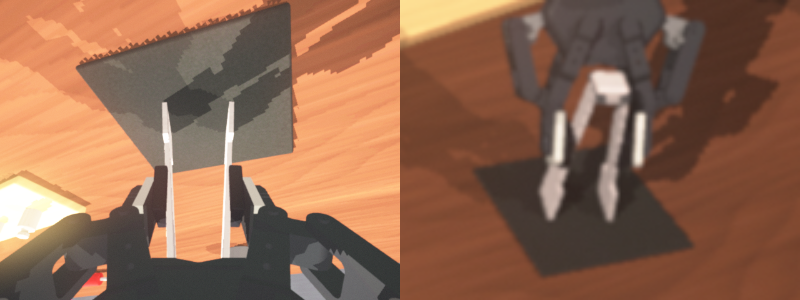

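The tongs are gripped at the pads with the jaws open (46.6 mm), upright, and the head is clear of the gripper body. I'll tighten slightly and lift.

```bash
python3 -c "
from h import *
go([.494,.276,.067+.08],-27,35,0);go([.532,.056,.155],-27,35,0)"
```

```text
shift [-0.0027 -0.0872 -0.0609] turn [-0.0001  0.0004  0.0004] | dist 0.08 deg 0.1
shift [-0.0027 -0.0872 -0.0609] turn [ 7.000e-04 -9.996e-01  2.000e-04] | dist 0.08 deg 179.9
tcp [0.4919 0.2794 0.0722] j [ 0.52 -0.27 -0.7   0.77 -0.5   0.9 ] open 0.047 F [-0.1  1.5  5.5] t 2.85
shift [-0.2414  0.006  -0.2128] turn [-0.0001  0.0004  0.0004] | dist 0.241 deg 0.1
shift [-0.2414  0.006  -0.2128] turn [ 7.000e-04 -9.996e-01  2.000e-04] | dist 0.241 deg 179.9
tcp [0.4919 0.2794 0.0722] j [ 0.52 -0.27 -0.7   0.77 -0.5   0.9 ] open 0.047 F [-0.1  1.5  5.5] t 2.85
```

```bash
python3 -m handwheel '0 0 0 0 0 0;0 0 0 0 0 0;0 -0.011 -0.008 0 0 0;0 -0.022 -0.015 0 0 0;0 -0.04 -0.028 0 0 0;0 -0.06 -0.042 0 0 0;0 -0.08 -0.056 0 0 0;0 -0.087 -0.061 0 0 0;-0.03 -0.075 -0.08 0 0 0;-0.06 -0.064 -0.1 0 0 0' 0.47 22
python3 -c "
from h import *
go([.532,.056,.155],-27,35,0)"
```

```text
time_s: 3.85
eef_pos: [0.5016, 0.2237, 0.1543]
eef_rot: [-0.394, 0.755, 0.465, -0.242]
contact_force: [-0.4, 0.1, -0.9]
opening: 0.0452
shift [-0.1813  0.0698 -0.1128] turn [-0.0003  0.001   0.0006] | dist 0.168 deg 0.2
shift [-0.1813  0.0698 -0.1128] turn [ 9.00e-04 -9.99e-01  4.00e-04] | dist 0.168 deg 179.8
tcp [0.5016 0.2237 0.1543] j [ 0.41 -0.48 -0.72  0.91 -0.45  0.77] open 0.0452 F [-0.4  0.1 -0.9] t 3.85
```

```bash
python3 -m handwheel '-0.04 0.015 -0.025 0 0 0;-0.08 0.03 -0.05 0 0 0;-0.12 0.046 -0.075 0 0 0;-0.15 0.058 -0.094 0 0 0;-0.17 0.065 -0.106 0 0 0;-0.1813 0.07 -0.113 0 0.001 0;-0.1813 0.07 -0.113 0 0.001 0;-0.1813 0.07 -0.113 0 0.001 0'
python3 -c "
from h import *
d=snap('wrist','w3.png');e=snap('scene','s3.png');go([.532,.056,.0755],-27,35,0)
print('weight foot,top',proj(d,[.532,.056,.01]),proj(d,[.532,.056,.038]))
print('weight scene',proj(e,[.532,.056,.024]))
cv2.imwrite('pics/c3.png',np.hstack([cv2.resize(d['img'],(400,300)),cv2.resize(e['img'][200:350,310:510],(400,300))]))"
```

```text
time_s: 4.65
eef_pos: [0.529, 0.0579, 0.1596]
eef_rot: [-0.395, 0.756, 0.464, -0.241]
contact_force: [0.5, 0.3, -1.2]
opening: 0.0452
shift [-0.0012  0.0869  0.0601] turn [-0.0005  0.0003  0.0008] | dist 0.079 deg 0.2
shift [-0.0012  0.0869  0.0601] turn [ 1.300e-03 -9.997e-01  7.000e-04] | dist 0.079 deg 180.0
tcp [0.529  0.0584 0.1596] j [ 0.   -0.78 -0.92  0.88 -0.26  0.4 ] open 0.0451 F [ 0.3  0.3 -1.4] t 4.75
weight foot,top [314.75621927  91.81487324] [314.6571787  121.29613634]
weight scene [387.26240905 295.18021956]
```

View pics/c3.png

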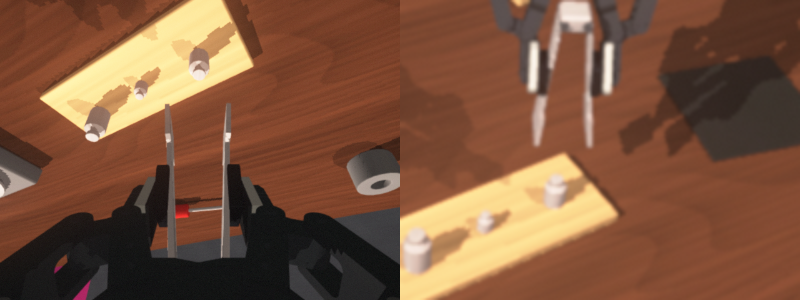

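```bash
python3 -c "
from h import *
d=load('s3.png');w=load('w3.png')
G=np.array([.5321,.0566,.155]);print(proj(d,G-[0,0,.063]),'seen ~391.7,272.7 ;wrist',proj(w,G-[0,0,.063]),'seen 317,166')"
python3 -m handwheel '-0.001 0.01 0.007 0 0 0;-0.001 0.02 0.014 0 0 0;-0.001 0.03 0.021 0 0 0;-0.001 0.04 0.028 0 0 0;-0.001 0.05 0.035 0 0 0;-0.001 0.05 0.035 0 0 0'
python3 -c "
from h import *
d=snap('wrist','w4.png');e=snap('scene','s4.png');go([.532,.056,.0755],-27,35,0)
cv2.imwrite('pics/c4.png',np.hstack([cv2.resize(d['img'],(400,300)),cv2.resize(e['img'][230:330,330:463],(400,300))]))"
```

```text
[391.14290102 265.40867689] seen ~391.7,272.7 ;wrist [315.73222881 194.59838156] seen 317,166
time_s: 5.35
eef_pos: [0.5276, 0.0578, 0.1115]
eef_rot: [-0.395, 0.755, 0.464, -0.243]
contact_force: [-0.4, 0.1, -0.7]
opening: 0.0453
shift [-0.      0.0366  0.0248] turn [-0.0006  0.0003  0.0007] | dist 0.033 deg 0.2
shift [-0.      0.0366  0.0248] turn [ 1.200e-03 -9.997e-01  9.000e-04] | dist 0.033 deg 179.9
tcp [0.5285 0.0578 0.1136] j [-0.   -0.77 -0.99  0.79 -0.26  0.39] open 0.0452 F [ 0.1 -0.3 -0.3] t 5.45
```

View pics/c4.png

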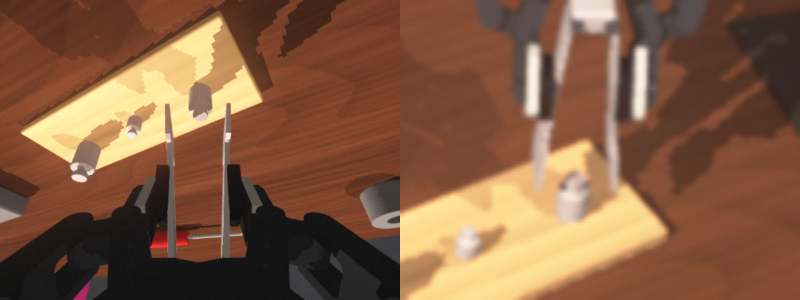

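```bash
python3 -c "
from h import *
tx,ty,ap=Rt(-27,35)
for n in (3,4):
  d=load(f's{n}.png');w=load(f'w{n}.png')
  G=np.array([.5321,.0566,.155]) if n==3 else np.array([.5315,.056,.1087])
  for x in(-.016,.016):
    for y in (-.02,.02): print(n,x,y,proj(d,G-[0,0,.063]+tx*x+ty*y).round(1),proj(w,G-[0,0,.063]+tx*x+ty*y).round(1))
print('weight4 foot/top',proj(w,[.532,.056,.01]),proj(w,[.532,.056,.038]))
"
```

```text
3 -0.016 -0.02 [377.9 257.9] [266.6 166.8]
3 -0.016 0.02 [403.4 258.7] [364.7 166.8]
3 0.016 -0.02 [378.6 272.3] [273.1 218.8]
3 0.016 0.02 [404.9 273.1] [358.5 218.7]
4 -0.016 -0.02 [375.5 278.3] [266.4 171.8]
4 -0.016 0.02 [400.  279.2] [364.8 171.9]
4 0.016 -0.02 [376.1 292.8] [272.9 223.3]
4 0.016 0.02 [401.3 293.6] [358.4 223.4]
weight4 foot/top [316.23524695 148.14255035] [316.17732975 187.79425904]
```

The jaw corners match the prediction within 1–2 px and the weight (wrist c4 (200,100)) is centred between the jaws. I'll descend and then squeeze.

```bash
python3 -m handwheel '0 0.007 0.005 0 0 0;0 0.015 0.01 0 0 0;0 0.022 0.015 0 0 0;0 0.03 0.02 0 0 0;0 0.034 0.023 0 0 0;0 0.0366 0.0248 0 0 0;0 0.0366 0.0248 0 0 0;0 0.0366 0.0248 0 0 0'
python3 -c "
from h import *
go([.532,.056,.0755],-27,35,0)"
python3 -m handwheel '0 0 0 0 0 0;0 0 0 0 0 0;0 0 0 0 0 0;0 0 0 0 0 0;0 0 0 0 0 0;0 0 0 0 0 0;0 0 0 0 0 0;0 0 0 0 0 0' 0.8 22
python3 -c "
from h import *
go([.532,.056,.1055],-27,35,0)"
```

```text
time_s: 6.25
eef_pos: [0.5291, 0.0576, 0.0807]
eef_rot: [-0.394, 0.755, 0.464, -0.241]
contact_force: [0.5, 0.4, -1.0]
opening: 0.0452
shift [-0.0001  0.0002  0.0003] turn [-0.0005  0.0003  0.0008] | dist 0.0 deg 0.2
shift [-0.0001  0.0002  0.0003] turn [ 1.200e-03 -9.997e-01  7.000e-04] | dist 0.0 deg 180.0
tcp [0.5291 0.0576 0.0807] j [-0.   -0.73 -1.04  0.71 -0.26  0.39] open 0.0452 F [ 0.5  0.4 -1. ] t 6.25
time_s: 7.05
eef_pos: [0.5293, 0.0576, 0.0809]
eef_rot: [-0.394, 0.755, 0.464, -0.241]
contact_force: [0.1, 0.4, 1.9]
opening: 0.0365
shift [-0.0001 -0.0324 -0.0222] turn [-0.0003  0.0002  0.0008] | dist 0.029 deg 0.2
shift [-0.0001 -0.0324 -0.0222] turn [ 1.300e-03 -9.998e-01  5.000e-04] | dist 0.029 deg 180.0
tcp [0.5293 0.0576 0.0809] j [-0.   -0.73 -1.04  0.71 -0.26  0.39] open 0.0365 F [0.1 0.4 1.9] t 7.05
```

```bash
python3 -m handwheel '0 -0.005 -0.003 0 0 0;0 -0.01 -0.007 0 0 0;0 -0.02 -0.014 0 0 0;0 -0.032 -0.022 0 0 0;0 -0.05 -0.034 0 0 0;0 -0.07 -0.048 0 0 0;0 -0.087 -0.06 0 0 0;0 -0.087 -0.06 0 0 0'
python3 -c "
from h import *
d=snap('wrist','w5.png');e=snap('scene','s5.png');go([.541,-.306,.155],-27,35,0)
cv2.imwrite('pics/c5.png',np.hstack([cv2.resize(d['img'],(400,300)),cv2.resize(e['img'][200:320,310:470],(400,300))]))"
```

```text
time_s: 7.85
eef_pos: [0.5303, 0.0577, 0.1643]
eef_rot: [-0.393, 0.756, 0.465, -0.239]
contact_force: [0.1, -0.3, -0.1]
opening: 0.0365
shift [-0.4252  0.1314 -0.1877] turn [-0.0001  0.0002  0.0009] | dist 0.362 deg 0.2
shift [-0.4252  0.1314 -0.1877] turn [ 1.400e-03 -9.998e-01  2.000e-04] | dist 0.362 deg 180.0
tcp [0.5289 0.0577 0.1606] j [-0.   -0.79 -0.92  0.88 -0.26  0.39] open 0.0366 F [-0.2  0.4 -1.3] t 7.95
```

View pics/c5.png

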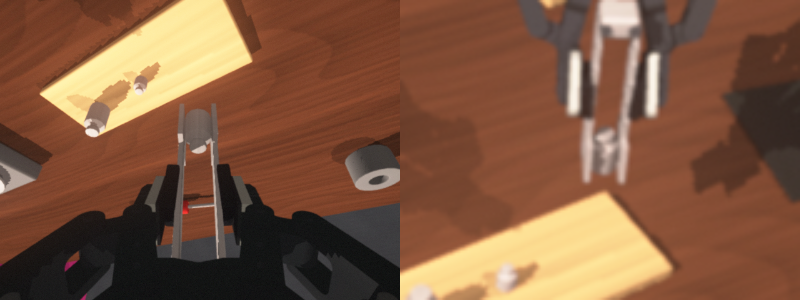

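The weight hangs upright between the jaws (wrist (197,128) in the crop), and the other two still stand. I'll carry it across to the pan.

```bash
python3 -m handwheel '-0.015 0.005 -0.007 0 0 0;-0.045 0.014 -0.02 0 0 0;-0.085 0.026 -0.038 0 0 0;-0.128 0.04 -0.057 0 0 0;-0.17 0.053 -0.075 0 0 0;-0.213 0.066 -0.094 0 0 0;-0.255 0.079 -0.113 0 0 0;-0.298 0.092 -0.132 0 0 0;-0.335 0.104 -0.148 0 0 0;-0.365 0.113 -0.161 0 0 0'
python3 -c "
from h import *
go([.541,-.3063,.135],-27,35,0)"
```

```text
time_s: 8.95
eef_pos: [0.5358, -0.2548, 0.1583]
eef_rot: [-0.395, 0.755, 0.464, -0.241]
contact_force: [-0.2, 1.0, -1.4]
opening: 0.0365
shift [-0.0581  0.0387 -0.0129] turn [-0.0006 -0.0002  0.0007] | dist 0.053 deg 0.2
shift [-0.0581  0.0387 -0.0129] turn [-0.0011  0.9998 -0.001 ] | dist 0.053 deg 180.0
tcp [ 0.5358 -0.2548  0.1583] j [-0.74 -0.68 -0.87  0.79  0.15 -0.22] open 0.0365 F [-0.2  1.  -1.4] t 8.95
```

```bash
python3 -m handwheel '-0.02 0.012 -0.006 0 0 0;-0.035 0.024 -0.01 0 0 0;-0.048 0.032 -0.012 0 0 0;-0.056 0.037 -0.013 0 0 0;-0.0581 0.0387 -0.0129 0 0 0;-0.0581 0.0387 -0.0129 0 0 0;-0.0581 0.0387 -0.0129 0 0 0'
python3 -c "
from h import *
go([.541,-.3063,.1045],-27,35,0)
d=snap('wrist','w6.png');e=snap('scene','s6.png')
print(proj(e,[.541,-.3063,.038]),proj(d,[.541,-.3063,.038]),proj(e,[.541,-.3063,.069+.01]),proj(d,[.541,-.3063,.069]))
cv2.imwrite('pics/c6.png',np.hstack([cv2.resize(d['img'],(400,300)),cv2.resize(e['img'][270:420,80:280],(400,300))]))"
```

```text
time_s: 9.65
eef_pos: [0.5381, -0.3042, 0.1401]
eef_rot: [-0.395, 0.755, 0.464, -0.241]
contact_force: [-0.3, 0.3, -1.5]
opening: 0.0362
shift [-0.0008  0.0337  0.0234] turn [-0.0006 -0.0001  0.0008] | dist 0.031 deg 0.2
shift [-0.0008  0.0337  0.0234] turn [-1.300e-03  9.999e-01 -9.000e-04] | dist 0.031 deg 180.0
tcp [ 0.5381 -0.3042  0.1401] j [-0.82 -0.56 -0.82  0.73  0.2  -0.29] open 0.0362 F [-0.3  0.3 -1.5] t 9.65
[163.0594099  372.68871113] [313.99367597 144.85490438] [156.10642688 355.07019769] [313.8199328  189.14991863]
```

View pics/c6.png

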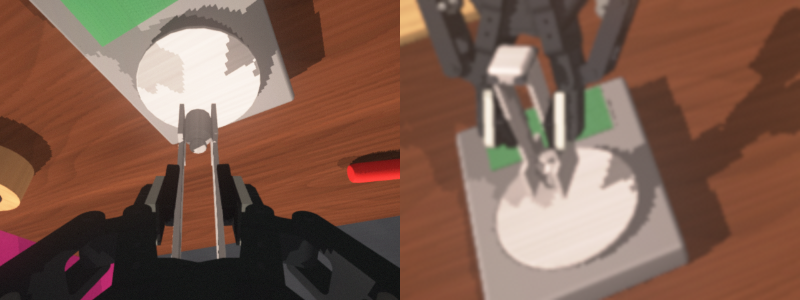

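The pan in the wrist crop is centred at (197,85) and the jaws line up with it. Lowering.

```bash
python3 -m handwheel '0 0.006 0.004 0 0 0;0 0.013 0.009 0 0 0;0 0.02 0.014 0 0 0;0 0.026 0.018 0 0 0;-0.001 0.03 0.021 0 0 0;-0.001 0.033 0.023 0 0 0;-0.001 0.0342 0.0236 0 0 0;-0.001 0.0342 0.0236 0 0 0;-0.001 0.0342 0.0236 0 0 0'
python3 -c "
from h import *
go([.541,-.3063,.1039],-27,35,0)
e=snap('scene','s7.png');d=snap('wrist','w7.png')
cv2.imwrite('pics/c7.png',np.hstack([cv2.resize(d['img'],(400,300)),cv2.resize(e['img'][330:405,110:210],(400,300),interpolation=cv2.INTER_CUBIC)]))"
```

```text
time_s: 10.65
eef_pos: [0.5381, -0.3051, 0.1094]
eef_rot: [-0.394, 0.756, 0.464, -0.241]
contact_force: [-0.1, 0.5, -0.5]
opening: 0.0366
shift [0.0003 0.0004 0.0008] turn [-0.0004 -0.      0.0008] | dist 0.001 deg 0.2
shift [0.0003 0.0004 0.0008] turn [-1.2e-03  1.0e+00 -6.0e-04] | dist 0.001 deg 180.0
tcp [ 0.5381 -0.3051  0.1094] j [-0.82 -0.53 -0.86  0.66  0.2  -0.29] open 0.0366 F [-0.1  0.5 -0.5] t 10.65
```

```bash
python3 -m handwheel '0 0.0006 0.0004 0 0 0;0 0.0006 0.0004 0 0 0;0 0.0006 0.0004 0 0 0'; python3 -m handwheel '0 0.0006 0.0004 0 0 0;0 0.0006 0.0004 0 0 0;0 0.0006 0.0004 0 0 0'; python3 -m handwheel '0 0.0006 0.0004 0 0 0;0 0.0006 0.0004 0 0 0;0 0.0006 0.0004 0 0 0'
```

```text
time_s: 11.05
eef_pos: [0.5382, -0.3051, 0.109]
eef_rot: [-0.394, 0.756, 0.464, -0.241]
contact_force: [0.9, -0.5, -0.3]
opening: 0.0364
time_s: 11.35
eef_pos: [0.5384, -0.3053, 0.109]
eef_rot: [-0.394, 0.756, 0.464, -0.241]
contact_force: [-0.5, 0.2, 2.5]
opening: 0.0364
time_s: 11.65
eef_pos: [0.5387, -0.3055, 0.1089]
eef_rot: [-0.394, 0.756, 0.464, -0.241]
contact_force: [-1.4, 1.3, 4.0]
opening: 0.0363
```

Contact was felt at TCP z 0.109 (0.1088 predicted). I'll open the tongs gently and lift.

```bash
python3 -m handwheel '0 0 0 0 0 0;0 0 0 0 0 0;0 0 0 0 0 0' 0.55 22; python3 -m handwheel '0 0 0 0 0 0;0 0 0 0 0 0;0 0 0 0 0 0;0 0 0 0 0 0' 0.47 22
python3 -m handwheel '0 -0.005 -0.0035 0 0 0;0 -0.012 -0.008 0 0 0;0 -0.022 -0.015 0 0 0;0 -0.035 -0.024 0 0 0;0 -0.05 -0.034 0 0 0;0 -0.065 -0.045 0 0 0;0 -0.065 -0.045 0 0 0'
python3 -c "
from h import *
e=snap('scene','s8.png');d=snap('wrist','w8.png')
go([.494,.276,.155],-27,35,0)
cv2.imwrite('pics/c8.png',np.hstack([cv2.resize(d['img'],(400,300)),cv2.resize(e['img'][270:420,80:280],(400,300),interpolation=cv2.INTER_CUBIC)]))
print(proj(e,[.541,-.3063,.038]),proj(e,[.541,-.3063,.066]))"
```

```text
time_s: 11.95
eef_pos: [0.5383, -0.3052, 0.1082]
eef_rot: [-0.394, 0.756, 0.464, -0.241]
contact_force: [0.4, 0.2, -0.9]
opening: 0.0385
time_s: 12.35
eef_pos: [0.5383, -0.3052, 0.1082]
eef_rot: [-0.394, 0.756, 0.464, -0.241]
contact_force: [0.9, -0.3, -0.1]
opening: 0.0454
time_s: 13.05
eef_pos: [0.5391, -0.3063, 0.1715]
eef_rot: [-0.392, 0.757, 0.465, -0.24]
contact_force: [-0.1, -0.0, -0.7]
opening: 0.045
shift [ 0.6645 -0.2244  0.3412] turn [0.0001 0.0001 0.0006] | dist 0.585 deg 0.1
shift [ 0.6645 -0.2244  0.3412] turn [ 1.000e-03 -9.999e-01 -1.000e-04] | dist 0.585 deg 180.0
tcp [ 0.5382 -0.3054  0.1681] j [-0.82 -0.58 -0.78  0.78  0.2  -0.29] open 0.0459 F [-0.3 -0.7 -2.3] t 13.15
[163.0594099  372.68871113] [158.37346203 360.81475211]
```

View pics/c8.png

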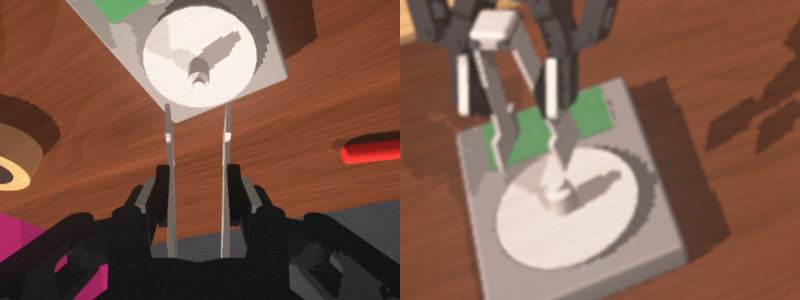

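The middle weight stands upright close to the pan's centre (crop (563,207), i.e. scene (162,373); pan centre predicted (163,373)). Returning the tongs.

```bash
python3 -m handwheel '0.02 -0.007 0.01 0 0 0;0.06 -0.02 0.031 0 0 0;0.11 -0.037 0.056 0 0 0;0.16 -0.054 0.082 0 0 0;0.21 -0.071 0.108 0 0 0;0.26 -0.088 0.133 0 0 0;0.31 -0.105 0.159 0 0 0;0.36 -0.121 0.185 0 0 0;0.4 -0.135 0.205 0 0 0;0.42 -0.142 0.216 0 0 0'
python3 -c "
from h import *
go([.493,.279,.145],-27,35,0)"
```

```text
time_s: 14.15
eef_pos: [0.511, 0.0679, 0.1615]
eef_rot: [-0.395, 0.755, 0.464, -0.243]
contact_force: [0.4, 0.3, -0.7]
opening: 0.0456
shift [ 0.2404 -0.0748  0.1344] turn [-0.0014  0.001   0.0001] | dist 0.214 deg 0.3
shift [ 0.2404 -0.0748  0.1344] turn [ 2.00e-04 -9.99e-01  2.10e-03] | dist 0.214 deg 179.8
tcp [0.511  0.0679 0.1615] j [ 0.03 -0.84 -0.95  0.92 -0.28  0.42] open 0.0456 F [ 0.4  0.3 -0.7] t 14.15
```

```bash
python3 -m handwheel '0 0.012 0.008 0 0 0;0.01 0.019 0.021 0 0 0;0.04 0.009 0.038 0 0 0;0.08 -0.003 0.06 0 0 0;0.12 -0.015 0.082 0 0 0;0.16 -0.028 0.105 0 0 0;0.2 -0.04 0.127 0 0 0;0.225 -0.048 0.141 0 0 0;0.2404 -0.053 0.1497 -0.001 0.001 0;0.2404 -0.053 0.1497 -0.001 0.001 0'
python3 -c "
from h import *
go([.493,.279,.073],-27,35,0)"
```

```text
time_s: 15.15
eef_pos: [0.4894, 0.281, 0.1279]
eef_rot: [-0.394, 0.756, 0.463, -0.243]
contact_force: [0.7, -0.3, -1.0]
opening: 0.0456
shift [-0.0001  0.0552  0.0374] turn [-0.0009  0.0005 -0.0003] | dist 0.05 deg 0.2
shift [-0.0001  0.0552  0.0374] turn [-5.000e-04 -9.995e-01  1.400e-03] | dist 0.05 deg 179.9
tcp [0.4894 0.281  0.1279] j [ 0.53 -0.32 -0.64  0.89 -0.5   0.91] open 0.0456 F [ 0.7 -0.3 -1. ] t 15.15
```

```bash
python3 -m handwheel '0 0.01 0.007 0 0 0;0 0.02 0.014 0 0 0;0 0.03 0.021 0 0 0;0 0.04 0.028 0 0 0;0 0.05 0.034 0 0 0;0 0.0552 0.0374 -0.001 0 0;0 0.0552 0.0374 -0.001 0 0'; for i in 1; do python3 -m handwheel '0 0.002 0.0014 0 0 0;0 0.0033 0.0023 0 0 0;0 0.0033 0.0023 0 0 0'; python3 -m handwheel '0 0.0011 0.0008 0 0 0;0 0.0011 0.0008 0 0 0;0 0.0011 0.0008 0 0 0';  python3 -m handwheel '0 0.0011 0.0008 0 0 0;0 0.0011 0.0008 0 0 0;0 0.0011 0.0008 0 0 0'; done
```

```text
time_s: 15.85
eef_pos: [0.4895, 0.2803, 0.0768]
eef_rot: [-0.393, 0.756, 0.463, -0.242]
contact_force: [0.2, -0.3, -1.9]
opening: 0.0452
time_s: 16.15
eef_pos: [0.4895, 0.2804, 0.0739]
eef_rot: [-0.393, 0.756, 0.463, -0.242]
contact_force: [0.1, 0.0, 0.1]
opening: 0.0453
time_s: 16.45
eef_pos: [0.4896, 0.2805, 0.0731]
eef_rot: [-0.393, 0.756, 0.463, -0.242]
contact_force: [0.8, 0.4, -0.8]
opening: 0.0451
time_s: 16.75
eef_pos: [0.49, 0.2804, 0.0725]
eef_rot: [-0.393, 0.757, 0.463, -0.242]
contact_force: [0.8, -1.1, 2.7]
opening: 0.0451
```

```bash
python3 -m handwheel '0 0.0008 0.0006 0 0 0;0 0.0008 0.0006 0 0 0'; python3 -m handwheel '0 0 0 0 0 0;0 0 0 0 0 0;0 0 0 0 0 0;0 0 0 0 0 0' 0.4 22; python3 -m handwheel '0 0 0 0 0 0;0 0 0 0 0 0;0 0 0 0 0 0;0 0 0 0 0 0;0 0 0 0 0 0;0 0 0 0 0 0' 0.2; python3 -m handwheel '0 0 0 0 0 0;0 0 0 0 0 0;0 0 0 0 0 0;0 0 0 0 0 0;0 0 0 0 0 0;0 0 0 0 0 0' 0
python3 -c "
from h import *
e=snap('scene','s9.png');d=snap('wrist','w9.png')
cv2.imwrite('pics/c9.png',np.hstack([cv2.resize(d['img'],(400,300)),cv2.resize(e['img'][170:290,410:570],(400,300),interpolation=cv2.INTER_CUBIC)]))"
```

```text
time_s: 16.95
eef_pos: [0.4902, 0.2803, 0.0721]
eef_rot: [-0.393, 0.757, 0.463, -0.242]
contact_force: [-0.3, -1.7, 3.8]
opening: 0.0453
time_s: 17.35
eef_pos: [0.4899, 0.2803, 0.0717]
eef_rot: [-0.393, 0.757, 0.463, -0.242]
contact_force: [1.0, -0.6, 0.8]
opening: 0.0512
time_s: 17.95
eef_pos: [0.4899, 0.2803, 0.0718]
eef_rot: [-0.393, 0.757, 0.463, -0.242]
contact_force: [-0.1, 0.1, -0.1]
opening: 0.0684
time_s: 18.55
eef_pos: [0.4899, 0.2803, 0.0718]
eef_rot: [-0.393, 0.757, 0.463, -0.242]
contact_force: [-1.0, 0.5, 0.8]
opening: 0.0854
```

View pics/c9.png

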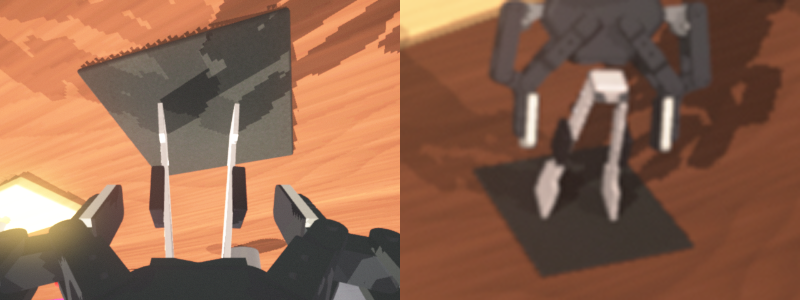

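The tongs stand upright and open on the mat, with both fingers clear. I'll back straight off along the tool axis.

```bash
python3 -m handwheel '0 -0.015 0 0 0 0;0 -0.04 0 0 0 0;0 -0.08 0 0 0 0;0 -0.12 0 0 0 0;0 -0.16 0 0 0 0;0 -0.19 0 0 0 0;0 -0.2 0 0 0 0;0 -0.2 0 0 0 0;0 -0.2 0 0 0 0;0 -0.2 0 0 0 0'
python3 -c "
from h import *
e=snap('scene','s10.png');d=snap('wrist','w10.png')
cv2.imwrite('pics/c10.png',np.hstack([cv2.resize(e['img'][180:440,90:540],(520,300)),cv2.resize(d['img'],(280,210+90))]))"
```

```text
time_s: 19.65
eef_pos: [0.4132, 0.319, 0.1931]
eef_rot: [-0.393, 0.757, 0.463, -0.243]
contact_force: [-1.4, 0.1, -0.7]
opening: 0.0854
```

View pics/c10.png

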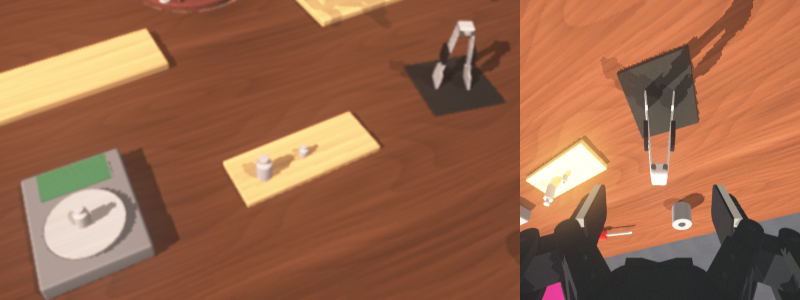

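Everything stands as asked: the weight on the pan, the tongs on the mat, and the other two weights in place. I'll make a numeric check from the top view, then hand in.

```bash
python3 - <<'E'
from h import *
b=snap('top','t10.png');a=load('t0.png')
df=cv2.absdiff(b['img'],a['img']).max(2)
m=np.zeros(df.shape,np.uint8); m[150:195,455:502]=(df>25)[150:195,455:502]
n,l,s,c=cv2.connectedComponentsWithStats(m)
for i in range(1,n):
    if s[i][4]>8: print('pan diff',s[i],c[i].round(1),ray(b,*c[i],.05).round(4))
print('large/small change',df[160:190,345:372].max(),df[170:190,315:335].max())
ok=df[160:190,345:372].max()<60
print(robot.read_state()['contact_force'].round(1)); print(robot.job_done())
E
```

```text
pan diff [458 165  30  18 272] [474.  174.5] [ 0.531  -0.2949  0.05  ]
large/small change 8 7
[ 0.1 -0.3  0.7]
the job is handed in; nothing more can be done
None
```

The middle weight now stands upright in the middle of the scale pan, and the tongs are back upright and released on their mat. I handed the job in at about 20 s of the 69 s allowed.

I gripped the tongs by their pads, with the gripper tilted 35° so its body cleared the tongs' head. The tongs did all the lifting, so the gripper itself never touched a weight.

**Last checks:**
- **Weight on the pan:** the scene picture puts its foot at about (162,373), against the pan centre at (163,373). I felt contact at the height predicted.
- **Other two weights:** the top view shows no change at the large and small weights compared with the start.
- **Tongs:** the last scene and wrist pictures show them upright and open near the middle of the mat. The wrist force read about zero.

**One check that did not settle anything:** the last top-view difference on the pan merged the weight with its shadow. Its centre, (0.531, -0.295), is about 15 mm off the pan centre, so I relied on the scene picture and the arm's position for centring.

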